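# Strip an opened gateway down to its bare board

### The arm

A 6-joint arm with a two-finger parallel gripper is mounted at the origin on a cart in front of the work surface, level with it; the furniture and walls round the work are solid. World frame = base frame: x ahead of the robot, y to its left, z up, the work surface at z = 0. Lengths are in m, angles in degrees, forces in N, time in s.
With the tool pointing down it reaches from about 0.375 to 0.9 m from the base axis. Payload 3.1 kg.
Tool frame: the origin (TCP) lies on the centre line of the jaws, within the pads' length; the fingertips stand finger_overhang ahead of it and the grasp point (between the pads) lies 5 mm behind it (finger_overhang is the distance from the TCP to the fingertips, in m); z points along the fingers, y is the line along which they close (so a half turn about z gives the same grasp; the last joint's range is limited). The gripper opens to 87 mm and grips with 3 to 60 N. Pads are 19 mm wide; open, the fingers measure 117 mm over their backs; the gripper's body (75 mm by 190 mm) begins 51 mm behind the grasp point.
Start: joints at [-80.758, 30.224, 82.088, -0, 67.689, -10.227], TCP at [0.208, -0.589, 0.237] pointing down, gripper open.
Joint ranges: [-176.69, 176.69], [-43.24, 126.21], [12.49, 139.97], [-82, 262], [0, 151.66], [-163.58, 163.58]. Speed limits (degrees/s): [159.86, 159.86, 180, 180, 180, 180].

### API

Orientations are given as a 3x3 rotation matrix whose columns are the frame's x, y, z axes.
In Python, from rig import read_state, capture, calibration, hand_in, finger_overhang gives the robot as it stands.
- The arm moves only by the tool send_rows, never from a script. Its argument "plan" is a list of rows, each a list of 5 numbers: the closure in counts, from 0 (fully open) to 255 (shut), then the shift along the tool's x, y, z in m, then the turn about the tool's z in rad. A call has 1 to 20 rows; each row shifts and turns the commanded pose from where the row before left it, along the tool's axes as they then stand; what a row does not reach is not made up. A row lasts 1/12 s, in which the tool goes at most 41.7 mm and 7.16 degrees, less where a joint would pass 70% of its speed; a pose out of reach is approached as far as the arm can. A call is refused whole if a number of a shift passes 0.0417 or a number of a turn 0.125, either way. A call with a gripper value outside its range is refused whole. The fingers move at their own pace and stop on an object; the grip force is fixed at half the most. Time passes only in rows, so rows that do not move let the fingers close. It gives the time, the measured TCP pose, the force, the opening and the grip force at its end, in the units of the state.
- read_state(): the state, without advancing time (a new reading comes with each control period).
- capture(name): name is "scene" or "side" or "wrist"; returns (picture, depth): 420x560x3 uint8, blue, green, red; 420x560 float32, m along the optical axis (not along the pixel's ray), 0 where there is no reading.
- calibration(name): a dict with "fx", "fy", "cx", "cy" (pixels), "xyz" and "rotation" of the camera in the world. Camera axes: x right, y down, z forward; pixel columns grow to the right and rows downward; lengths in m; the calibration is good to about 2 mm. The wrist camera is an equidistant fisheye: a pixel r from the principal point sees the ray r / f radians off the axis. A picture is of the moment at which its call begins: read the wrist's pose just before it. calibration takes no time and is no camera call; for the wrist camera it gives the pose at the moment of the call.
- hand_in(): hands the job in; it is judged then, once.
The state is a dict: "time_s": time; "joint_positions": joint angles; "qvel": joint speeds; "tau": joint torques, N m; "position": TCP position; "tcp_rot": TCP orientation; "force": force on the tool from outside, world axes, zero at the start; "moment": the same for the moment, N m; "opening": opening from 0.0 (shut) to 1.0 (fully open); "grasp_force": force on a finger pad.
Only numpy, scipy, OpenCV 4.12 (cv2) and the standard library are available. Lean on these libraries where they do the work, as an engineer would, in place of code of your own. Each camera call takes 0.05 s, during which the arm holds its last target. There are 200 camera calls.

### The job

Strip the opened gateway down in the technician's order, setting each part down flat and at rest in its place rather than dropping it: first take the yellow-banded backup battery to the red battery tray, then the silver heatsink to the steel tray, then unplug the blue processor module with the black spreader and stand it upright in the pocket of the black foam. Last lift the bare green board out of the housing and lay it on the two rods of the board holder, lengthwise between the jaws. Leave the solder spool alone.

Things in the scene. Friction and masses are not known exactly. Their poses are not given: they have to be found in the camera images.
- backup_battery: Backup battery: dark grey block with a wide yellow band, 40 (x) x 21 (y) x 16 mm high, 45 g. Origin: centre of underside, z up. Stands loose in a black cradle on the green board, 4 mm above that board's underside; cheeks 7 mm above the battery's underside flank its 40 mm sides. Its short ends (+x, -x) are free: grip across the 40 mm, lift straight up.
- heatsink: Heatsink: silver, finned, 26 (x, across the fins) x 32 (y) x 14 mm high, 30 g. Origin: centre of underside, z up. Lies loose on top of the processor module, up to 3 mm off centre on each axis and a little skewed; grip it across the 26 mm.
- processor_module: Processor module: blue board under a black metal spreader, 40 (x) x 42 (y) x 14 mm, 50 g. Origin: centre of underside, z up. Height 0-6 mm: two plug strips along x at y = +/-16 mm; 6-8 mm: blue board; 8-14 mm: spreader 40 x 34. Plugs sit with 1 mm play in pale sockets whose walls reach 3 mm; lift straight up, gripped across the 40 mm (x). On a floor it stands on its plugs.
- carrier_board: Carrier board: green, 66 (x) x 88 (y) mm, 120 g, flat below. Origin: centre of underside, z up. Silver rails, 78 mm long, 5 mm high, form its long sides x = +/-33 mm; connectors 15 mm high at its -y end. Battery at y = +29, module at y = -9 mm. Rests on 4 bosses; two 3 mm pins pass 6.5 mm up through loose corner holes. Grip across the 66 mm by the rails at mid-length, lift straight up.
- shell: Lower half of an opened pale aluminium housing, 98 (x) x 110 (y) mm, fixed. Origin: centre of underside, z up. Floor 4 mm thick, lips 7 mm high at x = +/-48 mm, end panels 33 mm high at y = +/-53 mm. Its bosses carry the board's underside 22 mm above the origin (same centre and yaw), so the board's long sides are free.
- battery_tray: Battery tray: red, low, grey floor, a wire handle at each end, 88 (x) x 74 (y) mm, fixed. Origin: centre of underside, z up. Inner floor 80 x 66 mm, 3 mm above the origin; walls 9 mm high.
- steel_tray: Steel tray: bare metal with a darker grey floor, low, a flat tab at each y end, 78 (x) x 84 (y) mm, fixed. Origin: centre of underside, z up. Inner floor 70 x 76 mm, 2 mm above the origin; walls 7 mm high.
- foam_tray: Antistatic tray: pink rim, black foam with a square pocket, 92 (x) x 94 (y) mm, fixed. Origin: centre of underside, z up. Pocket 67 x 66 mm, its floor 5 mm and the foam's top 10.5 mm above the origin.
- board_holder: Board holder (small vice, open): two white rods along y between white end blocks, two black jaws, red thumb knob; 56 (x) x 167 (y) x 52 mm, fixed. Origin: centre of underside, z up. Rods at x = +/-17 mm, their tops 21 mm above the origin; jaw faces at y = +53 and -52 mm, jaws 54 mm wide (x), 43 mm high; they stay put. A board rests on both rods, its 88 mm along y.
- solder_spool: Spool of solder wire standing on its flange, 54 x 54 x 38 mm, loose, a bystander. Origin: centre of underside.
Mind the look-alikes: they are no part of the job. What is shaped like the backup_battery but pink or turquoise is not meant.

How it is judged (in metres and radians):
On the way, in this order (a step that is already met when the one before it is completed fails the run):
1. The backup battery lies in the red battery tray while heatsink, module and board are still together in the shell (horizontal distance between backup_battery and battery_tray below 0.031 m and z of backup_battery in the frame of battery_tray between 0 and 0.006 m and angle between backup_battery's own z axis and vertical below 0.12 rad and linear speed of backup_battery below 0.02 m/s and contact force between the fingers and backup_battery below 0.05 N and distance between carrier_board and shell below 0.027 m and z of processor_module in the frame of carrier_board below 0.008 m and horizontal distance between processor_module and carrier_board below 0.015 m and z of heatsink in the frame of processor_module below 0.018 m and horizontal distance between heatsink and processor_module below 0.015 m), for 0.2 s.
2. The heatsink lies in the steel tray while the processor module is still plugged into the board (horizontal distance between heatsink and steel_tray below 0.031 m and z of heatsink in the frame of steel_tray between -0.001 and 0.005 m and angle between heatsink's own z axis and vertical below 0.12 rad and linear speed of heatsink below 0.02 m/s and contact force between the fingers and heatsink below 0.05 N and distance between carrier_board and shell below 0.027 m and z of processor_module in the frame of carrier_board below 0.008 m and horizontal distance between processor_module and carrier_board below 0.015 m), for 0.2 s.
3. The processor module stands in the foam pocket while the bare board is still in the shell (horizontal distance between processor_module and foam_tray below 0.02 m and z of processor_module in the frame of foam_tray between 0.002 and 0.008 m and angle between processor_module's own z axis and vertical below 0.12 rad and linear speed of processor_module below 0.02 m/s and contact force between the fingers and processor_module below 0.05 N and distance between carrier_board and shell below 0.027 m), for 0.2 s.
At the end, for the whole second after the job is handed in: Battery flat in the red tray (31 mm of centre), heatsink flat in the steel tray (31 mm), module on its plugs in the foam pocket (20 mm), board level on both rods between the jaws, lengthwise (13 mm across, 12 mm along, 0.25 rad); all released and at rest (horizontal distance between backup_battery and battery_tray below 0.031 m and z of backup_battery in the frame of battery_tray between 0 and 0.006 m and angle between each of backup_battery, heatsink, processor_module's own z axis and vertical below 0.12 rad and linear speed of each of backup_battery, heatsink, processor_module, carrier_board below 0.02 m/s and contact force between the fingers and backup_battery below 0.05 N and horizontal distance between heatsink and steel_tray below 0.031 m and z of heatsink in the frame of steel_tray between -0.001 and 0.005 m and contact force between the fingers and heatsink below 0.05 N and horizontal distance between processor_module and foam_tray below 0.02 m and z of processor_module in the frame of foam_tray between 0.002 and 0.008 m and contact force between the fingers and processor_module below 0.05 N and x of carrier_board in the frame of board_holder between -0.013 and 0.013 m and y of carrier_board in the frame of board_holder between -0.012 and 0.012 m and z of carrier_board in the frame of board_holder between 0.018 and 0.0245 m and angle between carrier_board's own z axis and vertical below 0.08 rad and angle between the y axis of carrier_board and the y axis of board_holder, either way round below 0.25 rad and contact force between the fingers and carrier_board below 0.05 N); the robot touches nothing.
It fails at once if a part is let go more than 25 mm above its place ((contact force between the fingers and backup_battery below 0.01 N and horizontal distance between backup_battery and battery_tray below 0.06 m and z of backup_battery in the frame of battery_tray above 0.028 m) or (contact force between the fingers and heatsink below 0.01 N and horizontal distance between heatsink and steel_tray below 0.06 m and z of heatsink in the frame of steel_tray above 0.027 m) or (contact force between the fingers and processor_module below 0.01 N and horizontal distance between processor_module and foam_tray below 0.06 m and z of processor_module in the frame of foam_tray above 0.03 m) or (contact force between the fingers and carrier_board below 0.01 N and horizontal distance between carrier_board and board_holder below 0.06 m and z of carrier_board in the frame of board_holder above 0.046 m)).
It fails at once if the solder spool is pushed more than 15 mm or tipped over (distance of solder_spool from where it was at the start of the episode above 0.015 m or angle between solder_spool's own z axis and vertical above 0.3 rad).
It also fails if it takes over 112 s, if anything falls off the work surface, if the arm or the gripper's body presses on something with over 40 N, if the wrist force passes 120 N, or if a joint passes its speed limit or range.

## Working session

There is one attempt and no reset: what is moved stays moved. The work goes in short steps, Python scripts to look and compute and a tool call to move; the robot and the scene stay as the last step left them, time stands still between calls to the robot, and variables do not carry over. Pictures are saved under pics/ and viewed, at most 14 in all, crops included, and the job is handed in when it is done.

Besides the shell and the picture viewer there is one more tool, called as a command line: name --pt "numbers of a row" for each row, then --argument value for the rest. send_rows: Moves the arm, as the interface text tells. Its arguments: {"type":"object","properties":{"plan":{"type":"array","items":{"type":"array","items":{"type":"number"}}}},"required":["plan"]}

```bash
ls; mkdir -p pics; python3 - <<'E'
from rig import *
import cv2,numpy as np
s=read_state();print(s['position'],s['tcp_rot'],s['opening'],finger_overhang if not callable(finger_overhang) else finger_overhang())
for n in('scene','side','wrist'):
    c=calibration(n);print(n,c)
    p,d=capture(n);cv2.imwrite(f'pics/{n}0.png',p);np.savez(f'{n}0.npz',p=p,d=d)
E
```

```text
pics
[ 0.20821097 -0.58854454  0.23556575] [[ 9.42818597e-01  3.33306100e-01 -3.69771761e-04]
 [ 3.33306113e-01 -9.42816280e-01  2.12059491e-03]
 [ 3.58180385e-04 -2.12258351e-03 -9.99997683e-01]] 0.9996585707399486 0.014
scene {'fx': 397.31403753425604, 'fy': 397.31403753425604, 'cx': 285.63167380645984, 'cy': 208.3533139710833, 'xyz': array([-0.18041642, -0.44218702,  0.45299647]), 'rotation': array([[ 0.44278599, -0.39597737,  0.80445167],
       [-0.89641831, -0.21487357,  0.38763845],
       [ 0.01935935, -0.89276608, -0.45010437]])}
side {'fx': 379.82790504478396, 'fy': 379.82790504478396, 'cx': 268.25862050249805, 'cy': 206.53079363593378, 'xyz': array([0.2560373 , 0.54616122, 0.71482383]), 'rotation': array([[-0.94009436, -0.23248488,  0.24934588],
       [-0.34088555,  0.65054455, -0.67866695],
       [-0.0044308 , -0.72300938, -0.690824  ]])}
wrist {'fx': 325.19226210127806, 'fy': 325.19226210127806, 'cx': 286.83592161484995, 'cy': 212.43254273057602, 'xyz': array([ 0.27822121, -0.56520504,  0.3824461 ]), 'rotation': array([[ 0.3336223 , -0.90778784, -0.25419954],
       [-0.94270597, -0.321628  , -0.08866164],
       [-0.00127173,  0.26921492, -0.96307929]])}
```

View pics/scene0.png

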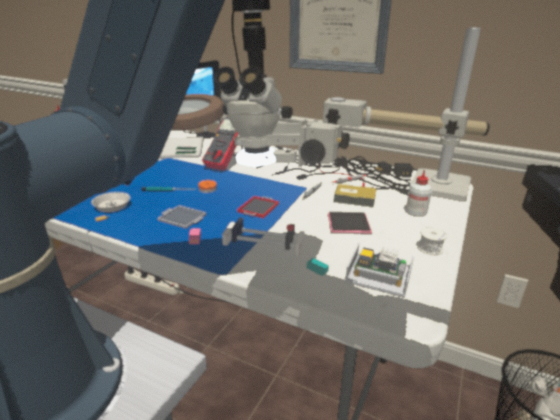

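View pics/side0.png

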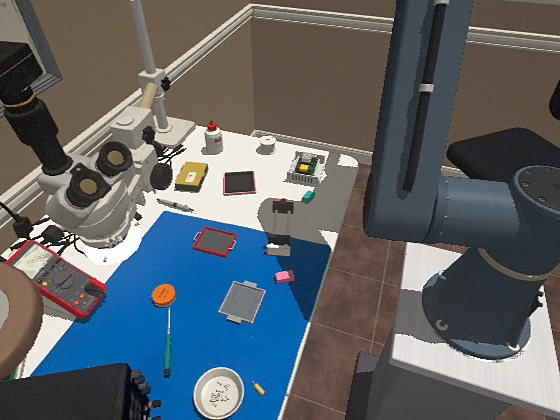

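The side view shows the shell at about (306,167), foam tray (240,182), battery tray (214,241), steel tray (242,301), holder (281,228) and spool (267,144). In the scene view the shell is at (380,268).

```bash
cat > h.py <<'E'
import numpy as np,cv2
from rig import *
def rays(c,uv,fish):
    uv=np.asarray(uv,float).reshape(-1,2)
    x=(uv[:,0]-c['cx'])/c['fx'];y=(uv[:,1]-c['cy'])/c['fy']
    if fish:
        r=np.hypot(x,y)+1e-12;d=np.stack([np.sin(r)*x/r,np.sin(r)*y/r,np.cos(r)],1)
    else: d=np.stack([x,y,np.ones_like(x)],1)
    return d@np.asarray(c['rotation']).T, d
def plane(c,uv,z,fish=False):
    w,_=rays(c,uv,fish);t=(z-c['xyz'][2])/w[:,2]
    return (np.asarray(c['xyz'])+w*t[:,None])[:,:2]
def cloud(c,dep,fish=False):
    v,u=np.mgrid[0:dep.shape[0],0:dep.shape[1]]
    w,d=rays(c,np.stack([u.ravel(),v.ravel()],1),fish)
    return (np.asarray(c['xyz'])+w*(dep.ravel()/d[:,2])[:,None]).reshape(*dep.shape,3)
E
python3 - <<'E'
from h import *
c=calibration('side');f=np.load('side0.npz');P=cloud(c,f['d']);hsv=cv2.cvtColor(f['p'],cv2.COLOR_BGR2HSV)
roi=dict(shell=(285,145,330,190),foam=(220,165,260,198),batt=(188,222,240,262),steel=(212,275,272,327),holder=(260,192,297,262),spool=(255,132,278,156))
for k,(a,b,e,g) in roi.items():
    q=P[b:g,a:e].reshape(-1,3);col=f['p'][b:g,a:e].reshape(-1,3)
    dd=f['d'][b:g,a:e].ravel()>0
    print(k,'rays@z0.005 centre',plane(c,[((a+e)/2,(b+g)/2)],.005).round(3),'depthmed',np.median(q[dd],0).round(3),'zpct',np.percentile(q[dd,2],[5,50,95]).round(3))
for k,z in(('batt',.009),):
    a,b,e,g=roi[k];h=hsv[b:g,a:e];m=((h[...,0]<8)|(h[...,0]>172))&(h[...,1]>120)
    v,u=np.nonzero(m);w=plane(c,np.stack([u+a,v+b],1),z);print(k,cv2.minAreaRect(w.astype(np.float32)*1000))
a,b,e,g=roi['foam'];h=hsv[b:g,a:e];m=((h[...,0]<10)|(h[...,0]>160))&(h[...,1]>70)
v,u=np.nonzero(m);w=plane(c,np.stack([u+a,v+b],1),.01);print('foam',cv2.minAreaRect(w.astype(np.float32)*1000))
E
```

```text
shell rays@z0.005 centre [[ 0.459 -0.352]] depthmed [ 0.459 -0.334  0.002] zpct [-0.663  0.002  0.044]
foam rays@z0.005 centre [[ 0.626 -0.223]] depthmed [ 0.628 -0.224  0.004] zpct [-0.003  0.004  0.012]
batt rays@z0.005 centre [[0.595 0.013]] depthmed [0.598 0.011 0.002] zpct [-0.002  0.002  0.009]
steel rays@z0.005 centre [[0.465 0.144]] depthmed [0.467 0.141 0.001] zpct [-0.002  0.001  0.007]
holder rays@z0.005 centre [[ 0.462 -0.089]] depthmed [ 0.461 -0.093  0.   ] zpct [-0.003  0.     0.042]
spool rays@z0.005 centre [[ 0.619 -0.427]] depthmed [ 0.617 -0.406  0.001] zpct [-0.673  0.001  0.038]
batt ((594.8734741210938, 11.503009796142578), (89.83201599121094, 78.57096862792969), 2.5434982776641846)
foam ((624.765869140625, -212.05130004882812), (90.54295349121094, 97.14018249511719), 25.801904678344727)
```

View pics/wrist0.png

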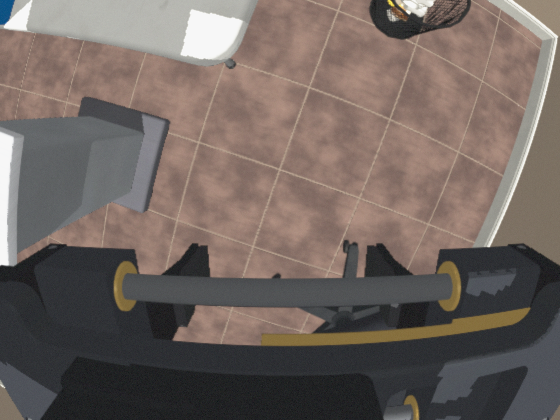

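The wrist view shows only the floor, with the table edge at top left. The fingers occupy rows above 245, so things to look at belong about 80 mm towards tool +x. I'll move there to view the shell.

send_rows --pt "0 0.029 -0.0175 0 0" --pt "0 0.029 -0.0175 0 0" --pt "0 0.029 -0.0175 0 0" --pt "0 0.029 -0.0175 0 0" --pt "0 0.029 -0.0175 0 0" --pt "0 0.029 -0.0175 0 0" --pt "0 0.029 -0.0175 0 0" --pt "0 0.029 -0.0175 0 0" --pt "0 0 0 0 0" --pt "0 0 0 0 0" --pt "0 0 0 0 0"

```text
time_s: 1.07
position: [0.3804, -0.3803, 0.2365]
tcp_rot: [[0.943, 0.334, -0.0], [0.334, -0.943, -0.001], [-0.0, 0.001, -1.0]]
force: [-0.2, -0.1, -0.6]
opening: 1.001
grasp_force: 0.0
```

```bash
python3 - <<'E'
from h import *
import pickle
c=calibration('wrist');p,d=capture('wrist');pickle.dump((c,p,d),open('w1.pkl','wb'));cv2.imwrite('pics/w1.png',p)
s=read_state();print(s['position'],s['tcp_rot'][0])
E
```

```text
[ 0.38004595 -0.38077924  0.23650698] [ 9.42982768e-01  3.32841501e-01 -1.87783156e-04]
```

View pics/w1.png

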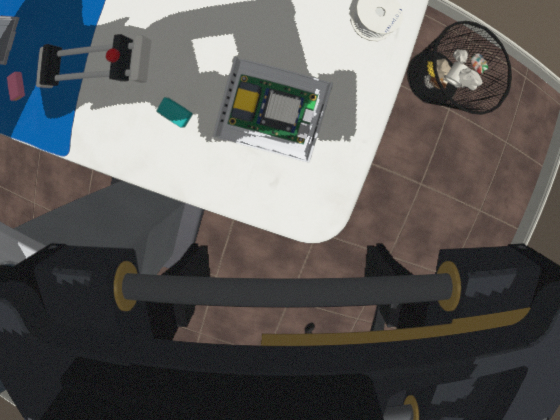

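The wrist view shows the shell at (275,110), with the yellow-banded battery at (246,99), heatsink at (282,105), holder at (95,60), and turquoise decoy at (173,112). I'll take measurements on an enlarged crop.

```bash
python3 - <<'E'
from h import *
import pickle
c,p,d=pickle.load(open('w1.pkl','rb'))
cr=p[45:170,205:340];cv2.imwrite('pics/w1c.png',cv2.resize(cr,None,fx=4.5,fy=4.5,interpolation=cv2.INTER_CUBIC))
P=cloud(c,d,True);h=cv2.cvtColor(p,cv2.COLOR_BGR2HSV)
def rect(m,z,n):
    m=m.astype(np.uint8);k,l,st,_=cv2.connectedComponentsWithStats(m);i=1+np.argmax(st[1:,4]);v,u=np.nonzero(l==i)
    w=plane(c,np.stack([u,v],1),z,True)*1000;print(n,'n',len(u),'mean',w.mean(0).round(1),[np.round(x,1) for x in cv2.minAreaRect(w.astype(np.float32))],'z',np.median(P[l==i,2]).round(4))
R=np.zeros(h.shape[:2],bool);R[45:170,205:340]=1
rect(R&(abs(h[...,0].astype(int)-26)<6)&(h[...,1]>120)&(h[...,2]>110),.042,'yellow')
rect(R&(abs(h[...,0].astype(int)-60)<18)&(h[...,1]>90),.0236,'green')
zr=lambda a,b:R&(P[...,2]>a)&(P[...,2]<b)&(d>0)
print(np.histogram(P[R,2],np.arange(-.01,.07,.004)))
rect(zr(.047,.06),.054,'hs')
E
```

```text
yellow n 374 mean [ 460.2 -307.6] [array([ 460.3, -307.6]), array([20.2, 20.6]), np.float64(4.1)] z 0.0407
green n 1008 mean [ 461.4 -340.6] [array([ 461.4, -339.2]), array([56.6, 79.7]), np.float64(3.7)] z 0.0231
(array([   6, 8114,  865, 2075,  154,   74,   72,  224, 1895,  345,  829,
        276, 1387,  157,   27,  301,    4,    0,    0]), array([-0.01 , -0.006, -0.002,  0.002,  0.006,  0.01 ,  0.014,  0.018,
        0.022,  0.026,  0.03 ,  0.034,  0.038,  0.042,  0.046,  0.05 ,
        0.054,  0.058,  0.062,  0.066]))
hs n 44 mean [ 463.  -332.3] [array([ 463. , -332.3]), array([25.1,  1.7]), np.float64(5.5)] z 0.0519
```

View pics/w1c.png

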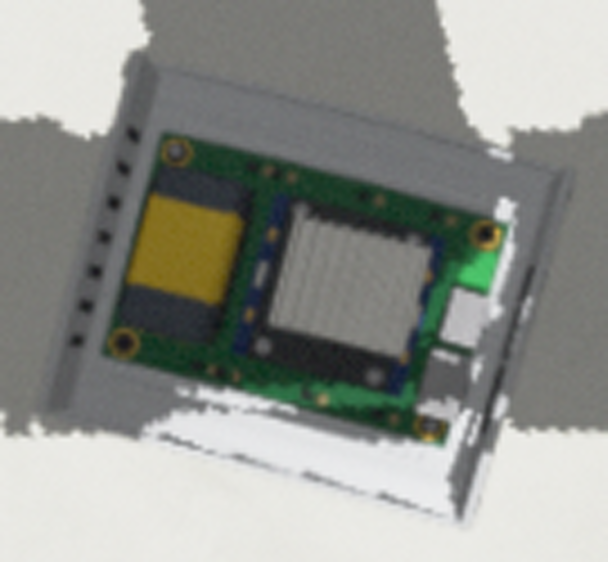

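The crop shows the battery at crop (183,250), heatsink at (349,282) and connectors on the right towards world −y. Next I turn the jaws onto the board's x axis (yaw about 4°) and centre over the battery.

send_rows --pt "0 0 0 0 -0.118" --pt "0 0 0 0 -0.118" --pt "0 0 0 0 -0.118" --pt "0 0 0 0 -0.118" --pt "0 0 0 0 -0.118" --pt "0 0 0 0 -0.118" --pt "0 0 0 0 -0.118" --pt "0 0 0 0 -0.118" --pt "0 0 0 0 -0.118" --pt "0 0 0 0 -0.118" --pt "0 0 0 0 -0.118" --pt "0 0.0168 0.0212 0 0" --pt "0 0.0168 0.0212 0 0" --pt "0 0.0168 0.0212 0 0" --pt "0 0.0168 0.0212 0 0" --pt "0 0 0 0 0" --pt "0 0 0 0 0" --pt "0 0 0 0 0"

```text
time_s: 2.62
position: [0.4598, -0.3085, 0.2364]
tcp_rot: [[-0.066, 0.998, -0.001], [0.998, 0.066, -0.0], [-0.0, -0.001, -1.0]]
force: [1.0, 0.5, 0.0]
opening: 0.998
grasp_force: 0.0
```

```bash
cat >> h.py <<'E'
import pickle
def snap(tag):
    c=calibration('wrist');p,d=capture('wrist');pickle.dump((c,p,d),open(tag+'.pkl','wb'));cv2.imwrite(f'pics/{tag}.png',p)
    s=read_state();R=np.array(s['tcp_rot']);print('tcp',np.round(s['position'],4),'yaw_y',np.degrees(np.arctan2(R[1,1],R[0,1])).round(2),'j6',np.round(s['joint_positions'][5],1))
    return c,p,d,s
def rect(c,m,z,n,fish=True,k=1):
    m=m.astype(np.uint8);_,l,st,_=cv2.connectedComponentsWithStats(m)
    for i in (1+np.argsort(-st[1:,4]))[:k]:
        v,u=np.nonzero(l==i);w=plane(c,np.stack([u,v],1),z,fish)*1000
        print(n,len(u),'px',u.mean().round(),v.mean().round(),'mean',w.mean(0).round(1),[np.round(x,1).tolist() for x in cv2.minAreaRect(w.astype(np.float32))])
E
python3 - <<'E'
from h import *
c,p,d=pickle.load(open('w1.pkl','rb'))
f=lambda L:[(205+x/4.5,45+y/4.5) for x,y in L]
H=plane(c,f([(176,152),(487,235),(430,427),(123,344)]),.026,True)*1000;print('holes',H.round(1),H.mean(0))
K=plane(c,f([(300,203),(430,240),(395,358),(268,322)]),.054,True)*1000;print('hs',K.round(1),K.mean(0))
c,p,d,s=snap('w2');h=cv2.cvtColor(p,cv2.COLOR_BGR2HSV)
rect(c,(abs(h[...,0].astype(int)-26)<6)&(h[...,1]>120)&(h[...,2]>90),.042,'yellow',k=2)
E
```

```text
holes [[ 482.4 -296.4]
 [ 487.6 -373.9]
 [ 438.6 -376.9]
 [ 433.6 -299.5]] [ 460.53681125 -336.69428862]
hs [[ 477.5 -331.2]
 [ 479.2 -361.1]
 [ 451.5 -362.7]
 [ 449.8 -333.4]] [ 464.50066793 -347.09932823]
tcp [ 0.4596 -0.3086  0.2364] yaw_y 3.73 j6 -49.1
yellow 2282 px 521.0 124.0 mean [ 748.  -196.8] [[747.4, -193.9], [71.1, 97.2], 11.5]
yellow 404 px 287.0 189.0 mean [ 460.1 -305.4] [[460.0, -305.5], [21.4, 21.9], 3.7]
```

View pics/w2.png

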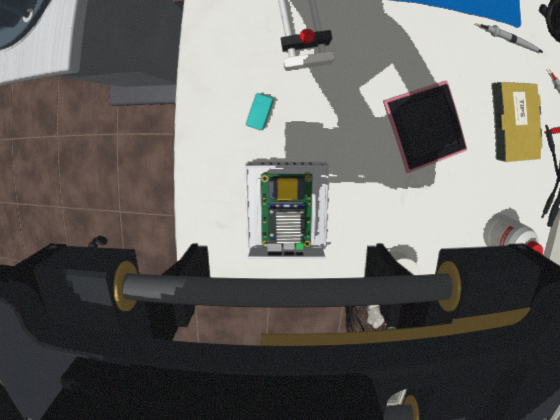

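From above, the wrist view shows the battery at (287,189) centred between the jaws, and the foam tray at (425,125). Descend, grip and lift slightly.

send_rows --pt "0 0.002 0 0.0237 0" --pt "0 0 0 0.0237 0" --pt "0 0 0 0.0237 0" --pt "0 0 0 0.0237 0" --pt "0 0 0 0.0237 0" --pt "0 0 0 0.0237 0" --pt "0 0 0 0.0237 0" --pt "0 0 0 0.0237 0" --pt "0 0 0 0 0" --pt "0 0 0 0 0" --pt "255 0 0 0 0" --pt "255 0 0 0 0" --pt "255 0 0 0 0" --pt "255 0 0 0 0" --pt "255 0 0 0 0" --pt "255 0 0 0 0" --pt "255 0 0 0 0" --pt "255 0 0 0 0"

```text
time_s: 4.17
position: [0.4604, -0.3051, 0.0471]
tcp_rot: [[-0.067, 0.998, 0.0], [0.998, 0.067, -0.0], [-0.0, 0.0, -1.0]]
force: [-0.1, 0.4, 0.8]
opening: 0.484
grasp_force: 0.2
```

```bash
python3 - <<'E'
from h import *
c,p,d=pickle.load(open('w2.pkl','rb'));h=cv2.cvtColor(p,cv2.COLOR_BGR2HSV).astype(int)
R=np.zeros(h.shape[:2],bool);R[70:185,375:475]=1
rect(c,R&((h[...,0]<10)|(h[...,0]>160))&(h[...,1]>70),.0105,'foam rim')
E
```

```text
foam rim 648 px 413.0 125.0 mean [ 605.7 -222.1] [[624.1, -220.5], [89.7, 91.2], 25.5]
```

send_rows --pt "255 0 0 0 0" --pt "255 0 0 0 0" --pt "255 0 0 0 0" --pt "255 0 0 -0.01 0" --pt "255 0 0 -0.03 0" --pt "255 0 0 -0.03 0" --pt "255 0 0 -0.03 0" --pt "255 0 0 -0.03 0" --pt "255 0 0 -0.03 0" --pt "255 0 0 -0.03 0" --pt "255 0 0 0 0"

```text
time_s: 5.08
position: [0.4631, -0.3076, 0.2437]
tcp_rot: [[-0.067, 0.998, 0.009], [0.998, 0.067, -0.009], [-0.01, 0.009, -1.0]]
force: [1.6, -0.1, -0.4]
opening: 0.455
grasp_force: 30.0
```

```bash
python3 - <<'E'
from h import *
c=calibration('side');f=np.load('side0.npz');P=cloud(c,f['d']).reshape(-1,3);P=P[f['d'].ravel()>0]
for z0 in (.06,.15,.25):
    q=P[(P[:,2]>z0)&(P[:,2]<.6)&(P[:,0]>.3)&(P[:,0]<.95)&(abs(P[:,1])<.5)]
    H=np.histogram2d(q[:,0],q[:,1],[np.arange(.3,1,.1),np.arange(-.5,.51,.1)])[0];print(z0);print(H.astype(int))
c,p,d,s=snap('w3');print(s['opening'],s['grasp_force'])
E
```

```text
0.06
[[   0    0    0    0    0    0    0    0    0    0]
 [   0    0    0    0    0    0    0    0    0    2]
 [   0    0    0    0    0    0    0    0  504 4021]
 [   0    0    0    0    0   16   50    0    0 2417]
 [   0  214    0   38 1267  950 6642 1981 1844 1130]
 [   0    0   95  634 1239   18 3787 2713  731    0]]
0.15
[[   0    0    0    0    0    0    0    0    0    0]
 [   0    0    0    0    0    0    0    0    0    2]
 [   0    0    0    0    0    0    0    0  156 3493]
 [   0    0    0    0    0   16   50    0    0 2417]
 [   0    0    0   38  366  521 5308 1430 1061  178]
 [   0    0   95  568 1100    2 3653  648  612    0]]
0.25
[[   0    0    0    0    0    0    0    0    0    0]
 [   0    0    0    0    0    0    0    0    0    0]
 [   0    0    0    0    0    0    0    0    0    0]
 [   0    0    0    0    0   16   50    0    0    0]
 [   0    0    0    0    0  379 3650  547    0    0]
 [   0    0    0    0    0    2 3569    2    0    0]]
tcp [ 0.462  -0.3066  0.241 ] yaw_y 3.85 j6 -49.0
0.4562854711411055 29.999872148036957
```

View pics/w3.png

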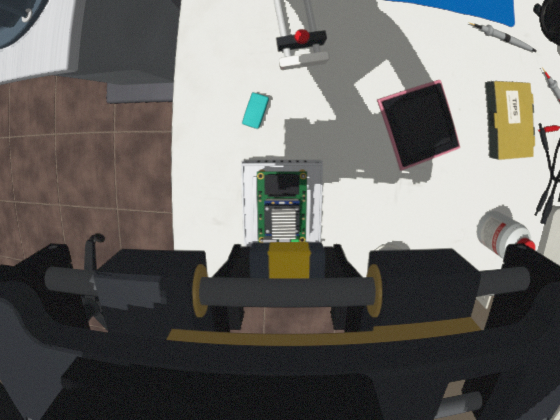

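The battery is held and its cradle is empty. I'm moving part way towards the trays for a look.

send_rows --pt "255 0.0266 0.009 0 0" --pt "255 0.0266 0.009 0 0" --pt "255 0.0266 0.009 0 0" --pt "255 0.0266 0.009 0 0" --pt "255 0.0266 0.009 0 0" --pt "255 0.0266 0.009 0 0" --pt "255 0.0266 0.009 0 0" --pt "255 0.0266 0.009 0 0" --pt "255 0 0 0 0" --pt "255 0 0 0 0" --pt "255 0 0 0 0"

```text
time_s: 6.05
position: [0.5173, -0.0881, 0.2362]
tcp_rot: [[-0.068, 0.998, -0.002], [0.998, 0.068, 0.0], [0.0, -0.002, -1.0]]
force: [0.4, -1.2, -1.2]
opening: 0.458
grasp_force: 30.0
```

```bash
python3 - <<'E'
from h import *
c=calibration('side');f=np.load('side0.npz');P=cloud(c,f['d']).reshape(-1,3);P=P[f['d'].ravel()>0]
for a in (-.1,-.05,0,.05,.1,.15,.2):
    q=P[(P[:,2]>.06)&(P[:,2]<.6)&(P[:,0]>.3)&(P[:,1]>a)&(P[:,1]<a+.05)];i=np.argsort(q[:,0])[10];print(a,q[i].round(3))
c,p,d,s=snap('w4');print(s['grasp_force'])
E
```

```text
-0.1 [ 0.75  -0.079  0.131]
-0.05 [ 0.75  -0.041  0.128]
0 [0.776 0.045 0.112]
0.05 [0.699 0.091 0.284]
0.1 [0.7   0.111 0.278]
0.15 [0.698 0.187 0.272]
0.2 [0.703 0.205 0.284]
tcp [ 0.5175 -0.0887  0.2364] yaw_y 3.81 j6 -25.7
29.999816715717316
```

View pics/w4.png

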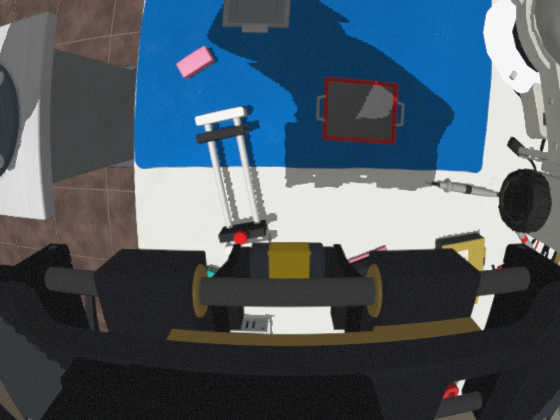

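The tray outline is at (327,79)–(393,142), with the holder rods running from (210,130)/(240,130) to (228,222)/(262,218). The steel tray is at the top edge.

```bash
python3 - <<'E'
from h import *
c,p,d=pickle.load(open('w4.pkl','rb'));h=cv2.cvtColor(p,cv2.COLOR_BGR2HSV).astype(int)
K=plane(c,[(327,79),(397,84),(393,142),(323,137)],.009,True)*1000;print(K.round(1),K.mean(0))
R=np.zeros(h.shape[:2],bool);R[65:155,310:410]=1
rect(c,R&((h[...,0]<8)|(h[...,0]>172))&(h[...,1]>110),.007,'red')
R[:]=0;R[95:240,190:272]=1
rect(c,R&(h[...,1]<60)&(h[...,2]>120),.021,'rods',k=3)
s=read_state();Rt=np.array(s['tcp_rot']);print('tool delta to tray',Rt.T@(np.array([.595,.0115,0])-np.r_[s['position'][:2],0]))
E
```

```text
[[554.4  39.7]
 [637.8  44.6]
 [639.1 -25.2]
 [554.8 -27.8]] [596.51940931   7.80974061]
red 1061 px 361.0 110.0 mean [597.8   8.2] [[596.7, 7.6], [87.5, 73.1], 2.1]
rods 5511 px 228.0 195.0 mean [ 449.8 -101.4] [[449.8, -93.9], [99.8, 123.9], 3.2]
rods 599 px 220.0 117.0 mean [437.7 -11.9] [[437.6, -14.6], [56.7, 20.3], 13.1]
rods 20 px 260.0 238.0 mean [ 489.6 -150.4] [[489.7, -150.4], [7.2, 2.5], 4.2]
tool delta to tray [ 0.09484646  0.08402589 -0.00010877]
```

send_rows --pt "255 0.0229 0.0207 0 0" --pt "255 0.0229 0.0207 0 0" --pt "255 0.0229 0.0207 0 0" --pt "255 0.0229 0.0207 0 0" --pt "255 0 0 0.03 0" --pt "255 0 0 0.03 0" --pt "255 0 0 0.03 0" --pt "255 0 0 0.03 0" --pt "255 0 0 0.03 0" --pt "255 0 0 0.03 0" --pt "255 0 0 0.02 0" --pt "255 0 0 0.005 0" --pt "255 0 0 0.004 0" --pt "255 0 0 0 0" --pt "255 0 0 0 0"

```text
time_s: 7.35
position: [0.5955, 0.0082, 0.0291]
tcp_rot: [[-0.066, 0.998, 0.002], [0.998, 0.066, -0.0], [-0.001, 0.002, -1.0]]
force: [0.5, 0.4, -0.6]
opening: 0.456
grasp_force: 30.0
```

send_rows --pt "255 0 0 0.001 0" --pt "255 0 0 0.001 0" --pt "255 0 0 0 0" --pt "255 0 0 0 0"

```text
time_s: 7.68
position: [0.5948, 0.0089, 0.0267]
tcp_rot: [[-0.067, 0.998, 0.001], [0.998, 0.067, -0.0], [-0.0, 0.001, -1.0]]
force: [0.4, -0.8, -1.0]
opening: 0.457
grasp_force: 30.0
```

send_rows --pt "255 0 0 0.001 0" --pt "255 0 0 0.001 0" --pt "255 0 0 0 0" --pt "255 0 0 0 0"

```text
time_s: 8.02
position: [0.5946, 0.009, 0.0241]
tcp_rot: [[-0.067, 0.998, 0.0], [0.998, 0.067, 0.0], [0.0, 0.0, -1.0]]
force: [-0.3, 0.1, 1.4]
opening: 0.458
grasp_force: 30.0
```

send_rows --pt "116 0 0 0 0" --pt "116 0 0 0 0" --pt "116 0 0 0 0" --pt "116 0 0 0 0" --pt "116 0 0 -0.005 0" --pt "116 0 0 -0.025 0" --pt "116 0 0 -0.03 0" --pt "116 0 0 -0.03 0" --pt "116 0 0 -0.03 0" --pt "116 0 0 -0.03 0" --pt "116 0 0 -0.03 0" --pt "116 0 0 -0.03 0" --pt "116 0 0 0 0" --pt "116 0 0 0 0"

```text
time_s: 9.18
position: [0.5955, 0.0087, 0.2365]
tcp_rot: [[-0.067, 0.998, 0.005], [0.998, 0.067, -0.001], [-0.001, 0.005, -1.0]]
force: [-0.8, -0.9, 0.0]
opening: 0.546
grasp_force: 0.0
```

```bash
python3 - <<'E'
from h import *
c,p,d,s=snap('w5')
E
```

```text
tcp [0.5942 0.0089 0.2345] yaw_y 3.84 j6 -13.7
```

View pics/w5.png

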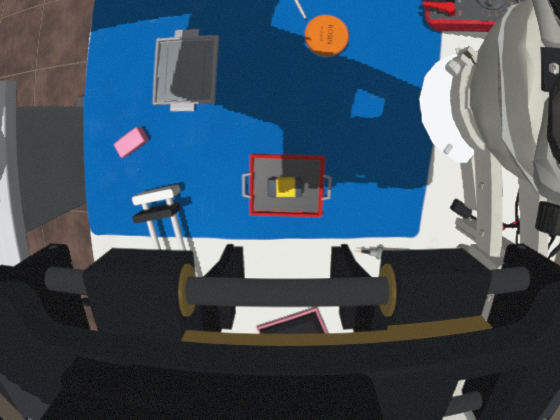

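The wrist view shows the battery at (287,187), flat inside the red tray and released. The steel tray is at (185,70).

```bash
python3 - <<'E'
from h import *
c,p,d=pickle.load(open('w5.pkl','rb'))
K=plane(c,[(157,40),(216,38),(217,101),(153,104)],.007,True)*1000;print('steel',K.round(1),K.mean(0))
c,p,d=pickle.load(open('w2.pkl','rb'));P=cloud(c,d,True)
q=P[200:245,265:315].reshape(-1,3);q=q[(q[:,2]>.03)]
print(np.histogram(q[:,2]*1000,np.arange(30,60,2)))
# heatsink: bright low-sat region in w2
h=cv2.cvtColor(p,cv2.COLOR_BGR2HSV).astype(int);R=np.zeros(h.shape[:2],bool);R[203:240,270:304]=1
rect(c,R&(h[...,1]<50)&(h[...,2]>110),.054,'hs w2')
c,p,d=pickle.load(open('w3.pkl','rb'));h=cv2.cvtColor(p,cv2.COLOR_BGR2HSV).astype(int);R[:]=0;R[203:240,266:302]=1
m=R&(h[...,1]<50)&(h[...,2]>110);rect(c,m,.054,'hs w3')
s=read_state();Rt=np.array(s['tcp_rot']);print('tool delta to hs',Rt.T@(np.array([.463,-.346,0])-np.r_[s['position'][:2],0]))
E
```

```text
steel [[429.2 180.3]
 [503.4 179.8]
 [510.1 103.7]
 [429.9 100.3]] [468.16263403 141.02735882]
(array([ 45, 144,  29, 111, 326,  31,  22,  71, 126, 110, 188, 195,   3,
         0]), array([30, 32, 34, 36, 38, 40, 42, 44, 46, 48, 50, 52, 54, 56, 58]))
hs w2 660 px 288.0 226.0 mean [ 463.7 -342.8] [[464.7, -342.5], [28.0, 30.3], 3.8]
hs w3 734 px 283.0 224.0 mean [ 463.7 -344.2] [[464.6, -344.4], [28.3, 34.4], 3.7]
tool delta to hs [-3.45359917e-01 -1.54678684e-01 -4.77745921e-05]
```

send_rows --pt "0 -0.0344 -0.0154 0 0" --pt "0 -0.0344 -0.0154 0 0" --pt "0 -0.0344 -0.0154 0 0" --pt "0 -0.0344 -0.0154 0 0" --pt "0 -0.0344 -0.0154 0 0" --pt "0 -0.0344 -0.0154 0 0" --pt "0 -0.0344 -0.0154 0 0" --pt "0 -0.0344 -0.0154 0 0" --pt "0 -0.0344 -0.0154 0 0" --pt "0 -0.0344 -0.0154 0 0" --pt "0 0 0 0 0" --pt "0 0 0 0.025 0" --pt "0 0 0 0.025 0" --pt "0 0 0 0.025 0" --pt "0 0 0 0.025 0" --pt "0 0 0 0.025 0" --pt "0 0 0 0.025 0" --pt "0 0 0 0.02 0" --pt "0 0 0 0 0" --pt "0 0 0 0 0"

```text
time_s: 10.9
position: [0.4625, -0.3428, 0.0618]
tcp_rot: [[-0.067, 0.998, -0.004], [0.998, 0.067, 0.004], [0.005, -0.004, -1.0]]
force: [0.3, -0.5, 0.6]
opening: 0.999
grasp_force: 0.0
```

send_rows --pt "0 0 0.001 0.002 0" --pt "0 0 0 0 0" --pt "0 0 0 0 0"

```text
time_s: 11.15
position: [0.4655, -0.3451, 0.0631]
tcp_rot: [[-0.067, 0.998, 0.002], [0.998, 0.067, -0.002], [-0.002, 0.001, -1.0]]
force: [-0.2, -0.7, -0.0]
opening: 1.002
grasp_force: 0.0
```

send_rows --pt "0 0 0 0.002 0" --pt "0 0 -0.001 0.002 0" --pt "0 0 0 0 0" --pt "0 0 0 0 0" --pt "255 0 0 0 0" --pt "255 0 0 0 0" --pt "255 0 0 0 0" --pt "255 0 0 0 0" --pt "255 0 0 0 0" --pt "255 0 0 0 0" --pt "255 0 0 0 0" --pt "255 0 0 0 0" --pt "255 0 0 0 0" --pt "255 0 0 0 0" --pt "255 0 0 0 0" --pt "255 0 0 0 0" --pt "255 0 0 0 0"

```text
time_s: 12.57
position: [0.4638, -0.3447, 0.0579]
tcp_rot: [[-0.067, 0.998, -0.0], [0.998, 0.067, 0.0], [0.0, -0.0, -1.0]]
force: [-0.5, 0.2, 0.1]
opening: 0.295
grasp_force: 30.0
```

send_rows --pt "255 0 0 -0.01 0" --pt "255 0 0 -0.03 0" --pt "255 0 0 -0.04 0" --pt "255 0 0 -0.04 0" --pt "255 0 0 -0.03 0" --pt "255 0 0 0 0" --pt "255 0.0346 0.0026 0 0" --pt "255 0.0346 0.0026 0 0" --pt "255 0.0346 0.0026 0 0" --pt "255 0.0346 0.0026 0 0" --pt "255 0.0346 0.0026 0 0" --pt "255 0.0346 0.0026 0 0" --pt "255 0.0346 0.0026 0 0" --pt "255 0.0346 0.0026 0 0" --pt "255 0.0346 0.0026 0 0" --pt "255 0.0346 0.0026 0 0" --pt "255 0 0 0 0" --pt "255 0 0 0 0"

```text
time_s: 14.07
position: [0.4659, 0.004, 0.208]
tcp_rot: [[-0.071, 0.997, -0.001], [0.997, 0.071, -0.0], [-0.0, -0.001, -1.0]]
force: [0.0, -0.2, 0.2]
opening: 0.297
grasp_force: 30.0
```

```bash
python3 - <<'E'
from h import *
c,p,d,s=snap('w6');print(s['grasp_force'])
E
```

```text
tcp [0.4664 0.0028 0.208 ] yaw_y 3.97 j6 -17.4
29.975261986255646
```

View pics/w6.png

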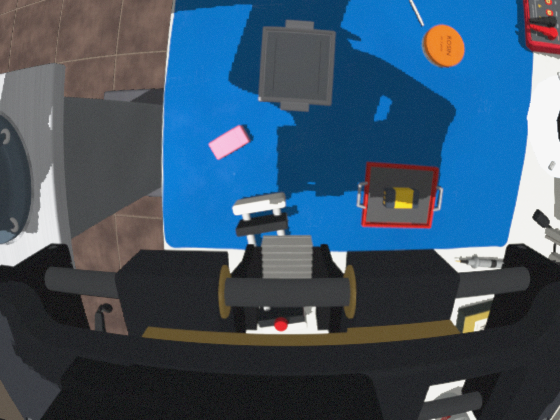

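The heatsink is held level between the fingers. The steel tray's corners are at (264,27), (335,30), (331,105) and (259,101).

```bash
python3 - <<'E'
from h import *
c,p,d=pickle.load(open('w6.pkl','rb'))
K=plane(c,[(264,27),(335,30),(331,105),(259,101)],.007,True)*1000;print('steel',K.round(1),K.mean(0))
s=read_state();Rt=np.array(s['tcp_rot']);print(Rt.T@(np.r_[K.mean(0)/1000,0]-np.r_[s['position'][:2],0]))
E
```

```text
steel [[429.3 181.3]
 [504.7 184.3]
 [506.2 100.4]
 [430.   98.9]] [467.54695064 141.23632658]
[ 1.38074709e-01  1.06919020e-02 -7.49288338e-05]
```

send_rows --pt "255 0.0345 0.0027 0 0" --pt "255 0.0345 0.0027 0 0" --pt "255 0.0345 0.0027 0 0" --pt "255 0.0345 0.0027 0 0" --pt "255 0 0 0 0" --pt "255 0 0 0.03 0" --pt "255 0 0 0.03 0" --pt "255 0 0 0.03 0" --pt "255 0 0 0.03 0" --pt "255 0 0 0.03 0" --pt "255 0 0 0.02 0" --pt "255 0 0 0.01 0" --pt "255 0 0 0 0" --pt "255 0 0 0 0" --pt "255 0 0 0 0"

```text
time_s: 15.37
position: [0.4693, 0.1402, 0.0289]
tcp_rot: [[-0.066, 0.998, 0.002], [0.998, 0.066, 0.0], [-0.0, 0.002, -1.0]]
force: [-0.5, 0.1, 0.2]
opening: 0.294
grasp_force: 30.0
```

send_rows --pt "255 0 -0.001 0.002 0" --pt "255 0 0 0.002 0" --pt "255 0 0 0.002 0" --pt "255 0 0 0.001 0" --pt "255 0 0 0 0" --pt "255 0 0 0 0" --pt "255 0 0 0 0"

```text
time_s: 15.95
position: [0.4672, 0.1407, 0.021]
tcp_rot: [[-0.067, 0.998, 0.0], [0.998, 0.067, 0.0], [0.0, 0.0, -1.0]]
force: [0.2, -0.1, 0.0]
opening: 0.296
grasp_force: 30.0
```

send_rows --pt "255 0 0 0.001 0" --pt "255 0 0 0 0" --pt "255 0 0 0 0" --pt "160 0 0 0 0" --pt "160 0 0 0 0" --pt "160 0 0 0 0" --pt "160 0 0 0 0" --pt "160 0 0 -0.003 0" --pt "160 0 0 -0.02 0" --pt "160 0 0 -0.04 0" --pt "160 0 0 -0.04 0" --pt "160 0 0 -0.04 0" --pt "160 0 0 -0.04 0" --pt "160 0 0 0 0" --pt "160 0 0 0 0"

```text
time_s: 17.2
position: [0.4686, 0.1408, 0.2056]
tcp_rot: [[-0.067, 0.998, 0.007], [0.998, 0.067, 0.0], [-0.0, 0.007, -1.0]]
force: [-0.3, -0.1, -0.8]
opening: 0.371
grasp_force: 0.0
```

```bash
python3 - <<'E'
from h import *
c,p,d,s=snap('w7');h=cv2.cvtColor(p,cv2.COLOR_BGR2HSV).astype(int);P=cloud(c,d,True)
m=(P[...,2]>.008)&(P[...,2]<.03)&(abs(P[...,0]-.467)<.035)&(abs(P[...,1]-.141)<.038)&(d>0)
print(np.median(P[m],0),m.sum(),np.percentile(P[m],[10,90],0).round(4))
R=np.array(s['tcp_rot']);print(R.T@(np.array([.461,-.3455,0])-np.r_[s['position'][:2],0]))
E
```

```text
tcp [0.467  0.1407 0.2037] yaw_y 3.84 j6 -0.2
[0.46739463 0.13822681 0.0134674 ] 517 [[0.457  0.125  0.0092]
 [0.4779 0.1508 0.015 ]]
[-4.84677188e-01 -3.86297849e-02 -4.94531156e-05]
```

send_rows --pt "0 -0.0338 -0.0028 0 0" --pt "0 -0.0338 -0.0028 0 0" --pt "0 -0.0338 -0.0028 0 0" --pt "0 -0.0338 -0.0028 0 0" --pt "0 -0.0338 -0.0028 0 0" --pt "0 -0.0338 -0.0028 0 0" --pt "0 -0.0338 -0.0028 0 0" --pt "0 -0.0338 -0.0028 0 0" --pt "0 -0.0338 -0.0028 0 0" --pt "0 -0.0338 -0.0028 0 0" --pt "0 -0.0338 -0.0028 0 0" --pt "0 -0.0338 -0.0028 0 0" --pt "0 -0.0338 -0.0028 0 0" --pt "0 0 0 0 0" --pt "0 0 0 0 0" --pt "0 0 0 0 0"

```text
time_s: 18.58
position: [0.4589, -0.2988, 0.2008]
tcp_rot: [[-0.066, 0.998, -0.004], [0.998, 0.066, 0.004], [0.005, -0.004, -1.0]]
force: [0.6, 1.0, 0.8]
opening: 1.0
grasp_force: 0.0
```

```bash
python3 - <<'E'
from h import *
c,p,d,s=snap('w8')
cv2.imwrite('pics/w8c.png',cv2.resize(p[130:262,215:365],None,fx=4,fy=4,interpolation=cv2.INTER_CUBIC))
E
```

```text
tcp [ 0.4591 -0.2983  0.2012] yaw_y 3.86 j6 -48.6
```

View pics/w8c.png

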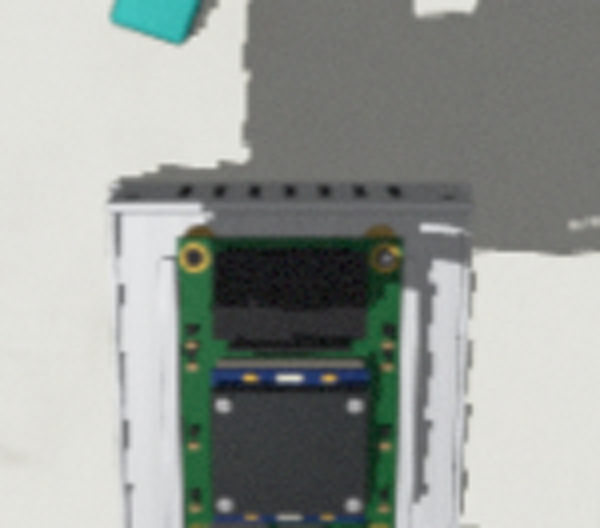

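The crop shows the module with its spreader at crop (213–370, 388–512), and the blue board edges at rows 377 and 518. The decoy is untouched.

```bash
python3 - <<'E'
from h import *
c,p,d=pickle.load(open('w8.pkl','rb'))
f=lambda L:[(215+x/4,130+y/4) for x,y in L]
K=plane(c,f([(223,406),(354,406),(355,505),(224,505)]),.040,True)*1000;print('screws',K.round(1),K.mean(0))
K=plane(c,f([(213,388),(370,388),(368,512),(213,512)]),.040,True)*1000;print('spr',K.round(1),K.mean(0))
m=K.mean(0)/1000
K=plane(c,f([(194,257),(385,257)]),.024,True)*1000;print('holes',K.round(1),K.mean(0))
s=read_state();R=np.array(s['tcp_rot']);print(R.T@(np.r_[m,0]-np.r_[s['position'][:2],0]))
E
```

```text
screws [[ 444.8 -332.3]
 [ 477.5 -330.1]
 [ 480.  -356.9]
 [ 446.5 -359.2]] [ 462.21411113 -344.60770414]
spr [[ 442.1 -327.7]
 [ 481.1 -325.1]
 [ 483.5 -358.6]
 [ 443.7 -361.3]] [ 462.62443    -343.20361997]
holes [[ 434.8 -298.3]
 [ 483.4 -295. ]] [ 459.09349695 -296.63815348]
[-0.04502922  0.00048098 -0.00017906]
```

send_rows --pt "0 -0.0155 0.0005 0 0" --pt "0 -0.0155 0.0005 0 0" --pt "0 -0.0155 0 0 0" --pt "0 0 0 0.03 0" --pt "0 0 0 0.03 0" --pt "0 0 0 0.03 0" --pt "0 0 0 0.03 0" --pt "0 0 0 0.02 0" --pt "0 0 0 0.008 0" --pt "0 0 0 0 0" --pt "0 0 0 0 0" --pt "0 0 0 0 0" --pt "0 0 0 0 0"

```text
time_s: 19.72
position: [0.4653, -0.3474, 0.0566]
tcp_rot: [[-0.067, 0.998, 0.002], [0.998, 0.067, -0.003], [-0.003, 0.002, -1.0]]
force: [-0.5, -0.4, 0.2]
opening: 1.001
grasp_force: 0.0
```

send_rows --pt "0 0 0 0.003 0" --pt "0 0 0 0.003 0" --pt "0 0 0 0 0" --pt "0 0 0 0 0" --pt "0 0 0 0 0"

```text
time_s: 20.13
position: [0.4644, -0.3465, 0.049]
tcp_rot: [[-0.067, 0.998, 0.0], [0.998, 0.067, -0.0], [-0.0, 0.0, -1.0]]
force: [0.3, 0.2, -0.1]
opening: 1.0
grasp_force: 0.0
```

send_rows --pt "0 0.001 -0.002 0.002 0" --pt "0 0 0 0 0" --pt "0 0 0 0 0" --pt "255 0 0 0 0" --pt "255 0 0 0 0" --pt "255 0 0 0 0" --pt "255 0 0 0 0" --pt "255 0 0 0 0" --pt "255 0 0 0 0" --pt "255 0 0 0 0" --pt "255 0 0 0 0" --pt "255 0 0 0 0" --pt "255 0 0 0 0" --pt "255 0 0 0 0" --pt "255 0 0 0 0"

```text
time_s: 21.38
position: [0.4623, -0.3456, 0.0469]
tcp_rot: [[-0.067, 0.998, -0.0], [0.998, 0.067, 0.0], [0.0, -0.0, -1.0]]
force: [0.8, 0.8, 0.2]
opening: 0.452
grasp_force: 30.0
```

send_rows --pt "255 0 0 -0.003 0" --pt "255 0 0 -0.005 0" --pt "255 0 0 -0.01 0" --pt "255 0 0 -0.03 0" --pt "255 0 0 -0.04 0" --pt "255 0 0 -0.04 0" --pt "255 0 0 -0.04 0" --pt "255 0 0 -0.02 0" --pt "255 0 0 0 0" --pt "255 0 0 0 0" --pt "255 0 0 0 0"

```text
time_s: 22.3
position: [0.4616, -0.3449, 0.2345]
tcp_rot: [[-0.067, 0.998, -0.001], [0.998, 0.067, 0.001], [0.001, -0.001, -1.0]]
force: [-0.5, -0.8, -0.5]
opening: 0.456
grasp_force: 30.0
```

```bash
python3 - <<'E'
from h import *
c,p,d,s=snap('w9');print(s['grasp_force'],s['opening'])
cc=calibration('side');f=np.load('side0.npz');P=cloud(cc,f['d']).reshape(-1,3);P=P[f['d'].ravel()>0]
q=P[(P[:,2]>.075)&(P[:,2]<.6)&(P[:,0]>.5)&(P[:,0]<.8)&(P[:,1]>-.35)&(P[:,1]<-.04)];print(len(q),q[np.argsort(q[:,0])][:30:5].round(3))
h=cv2.cvtColor(p,cv2.COLOR_BGR2HSV).astype(int);m=((h[...,0]<10)|(h[...,0]>160))&(h[...,1]>70)
P=cloud(c,d,True)
R=(abs(P[...,0]-.62)<.08)&(abs(P[...,1]+.215)<.08)
rect(c,R&m,.0105,'rim')
E
```

```text
tcp [ 0.4614 -0.3446  0.2337] yaw_y 3.84 j6 -51.7
29.99981626868248 0.45059429265647444
817 [[ 0.748 -0.082  0.122]
 [ 0.749 -0.045  0.131]
 [ 0.75  -0.051  0.133]
 [ 0.75  -0.057  0.137]
 [ 0.75  -0.041  0.128]
 [ 0.75  -0.076  0.133]]
rim 659 px 414.0 99.0 mean [ 606.  -226.4] [[623.8, -221.1], [89.1, 90.6], 25.4]
```

View pics/w9.png

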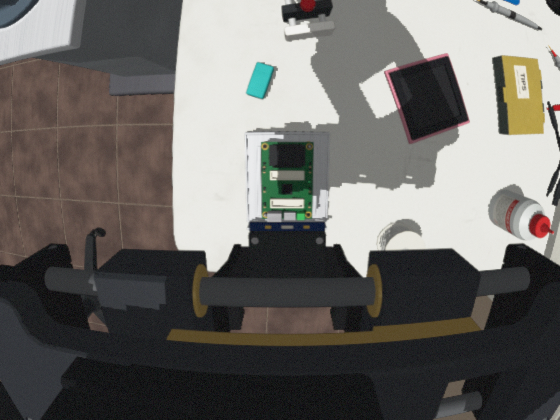

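The module is held level. The bare board is still in the shell at (287,180). The foam tray is at (428,99).

send_rows --pt "255 0.0188 0.0284 0 0" --pt "255 0.0188 0.0284 0 0" --pt "255 0.0188 0.0284 0 0" --pt "255 0.0188 0.0284 0 0" --pt "255 0.0188 0.0284 0 0" --pt "255 0.0188 0.0284 0 0" --pt "255 0 0 0 -0.0945" --pt "255 0 0 0 -0.0945" --pt "255 0 0 0 -0.0945" --pt "255 0 0 0 -0.0945" --pt "255 0 0 0.03 0" --pt "255 0 0 0.03 0" --pt "255 0 0 0.03 0" --pt "255 0 0 0.03 0" --pt "255 0 0 0.02 0" --pt "255 0 0 0 0" --pt "255 0 0 0 0" --pt "255 0 0 0 0"

```text
time_s: 23.85
position: [0.6251, -0.2219, 0.095]
tcp_rot: [[-0.43, 0.903, 0.0], [0.903, 0.43, -0.0], [-0.0, 0.0, -1.0]]
force: [0.2, 0.2, -1.2]
opening: 0.45
grasp_force: 30.0
```

```bash
python3 - <<'E'
from h import *
c,p,d=pickle.load(open('w9.pkl','rb'))
K=plane(c,[(387,70),(447,55),(469,125),(410,143)],.0105,True)*1000;print(K.round(1),K.mean(0))
s=read_state();R=np.array(s['tcp_rot']);print(np.round(s['position'],4),np.degrees(np.arctan2(R[1,1],R[0,1])));print(R.T@(np.r_[.624,-.2205,0]-np.r_[s['position'][:2],0]))
E
```

```text
[[ 567.9 -197.4]
 [ 645.3 -163.7]
 [ 684.4 -246.6]
 [ 604.2 -280.3]] [ 625.44897099 -222.00408957]
[ 0.6251 -0.2219  0.095 ] 25.495240558300733
[ 1.72491496e-03 -3.78925914e-04 -1.93133661e-07]
```

send_rows --pt "255 0 0 0.03 0" --pt "255 0 0 0.025 0" --pt "255 0 0 0.01 0" --pt "255 0 0 0.001 0" --pt "255 0 0 0.001 0" --pt "255 0 0 0 0" --pt "255 0 0 0 0" --pt "255 0 0 0 0" --pt "255 0 0 0 0"

```text
time_s: 24.6
position: [0.6254, -0.222, 0.0292]
tcp_rot: [[-0.43, 0.903, 0.002], [0.903, 0.43, -0.001], [-0.002, 0.001, -1.0]]
force: [-0.9, 0.3, -0.9]
opening: 0.452
grasp_force: 30.0
```

send_rows --pt "255 0 0 0.001 0" --pt "255 0 0 0.001 0" --pt "255 0 0 0 0" --pt "255 0 0 0 0" --pt "255 0 0 0 0"

```text
time_s: 25.02
position: [0.6248, -0.2217, 0.026]
tcp_rot: [[-0.43, 0.903, 0.0], [0.903, 0.43, -0.0], [-0.0, 0.0, -1.0]]
force: [-0.9, -0.5, 1.1]
opening: 0.453
grasp_force: 30.0
```

send_rows --pt "122 0 0 0 0" --pt "122 0 0 0 0" --pt "122 0 0 0 0" --pt "122 0 0 0 0" --pt "122 0 0 -0.003 0" --pt "122 0 0 -0.02 0" --pt "122 0 0 -0.04 0" --pt "122 0 0 -0.04 0" --pt "122 0 0 -0.04 0" --pt "122 0 0 -0.04 0" --pt "122 0 0 0 0" --pt "122 0 0 0 0"

```text
time_s: 26.02
position: [0.6265, -0.2226, 0.213]
tcp_rot: [[-0.431, 0.903, 0.007], [0.903, 0.431, -0.004], [-0.006, 0.005, -1.0]]
force: [-0.3, 0.3, -0.6]
opening: 0.526
grasp_force: 0.0
```

```bash
python3 - <<'E'
from h import *
c,p,d,s=snap('w10');P=cloud(c,d,True)
m=(P[...,2]>.012)&(P[...,2]<.04)&(abs(P[...,0]-.625)<.035)&(abs(P[...,1]+.222)<.035)&(d>0)
v,u=np.nonzero(m)
q=P[m];print(m.sum(),u.mean(),v.mean(),np.percentile(q,[10,50,90],0).round(4))
A=np.c_[q[:,:2],np.ones(len(q))];print('slope',np.linalg.lstsq(A,q[:,2],rcond=None)[0].round(3))
R=np.array(s['tcp_rot']);print(R.T@(np.r_[.4605,-.30,0]-np.r_[s['position'][:2],0]))
E
```

```text
tcp [ 0.6249 -0.2217  0.2102] yaw_y 25.5 j6 -54.7
1251 284.5355715427658 187.1278976818545 [[ 0.6082 -0.2346  0.0163]
 [ 0.6236 -0.2198  0.0176]
 [ 0.6388 -0.2056  0.0186]]
slope [ 0.014 -0.021  0.004]
[ 1.23052399e-04 -1.82052770e-01 -2.08464356e-04]
```

send_rows --pt "0 0 0 0 0.0945" --pt "0 0 0 0 0.0945" --pt "0 0 0 0 0.0945" --pt "0 0 0 0 0.0945" --pt "0 -0.0112 -0.0282 0 0" --pt "0 -0.0112 -0.0282 0 0" --pt "0 -0.0112 -0.0282 0 0" --pt "0 -0.0112 -0.0282 0 0" --pt "0 -0.0112 -0.0282 0 0" --pt "0 -0.0112 -0.0282 0 0" --pt "0 0 0 0 0" --pt "0 0 0 0 0" --pt "0 0 0 0 0"

```text
time_s: 27.15
position: [0.4601, -0.2996, 0.2076]
tcp_rot: [[-0.066, 0.998, -0.002], [0.998, 0.066, 0.002], [0.002, -0.001, -1.0]]
force: [-0.7, 1.2, -0.0]
opening: 1.001
grasp_force: 0.0
```

```bash
python3 - <<'E'
from h import *
c,p,d,s=snap('w11')
a=cv2.resize(p[150:260,225:345],None,fx=4,fy=4,interpolation=cv2.INTER_CUBIC)
_,p4,_=pickle.load(open('w4.pkl','rb'));b=cv2.resize(p4[90:250,185:275],None,fx=3,fy=3,interpolation=cv2.INTER_CUBIC)
o=np.zeros((480,760,3),np.uint8);o[:440,:480]=a;o[:480,485:755]=b;cv2.imwrite('pics/w11c.png',o)
E
```

```text
tcp [ 0.4607 -0.2995  0.2079] yaw_y 3.85 j6 -48.6
```

View pics/w11c.png

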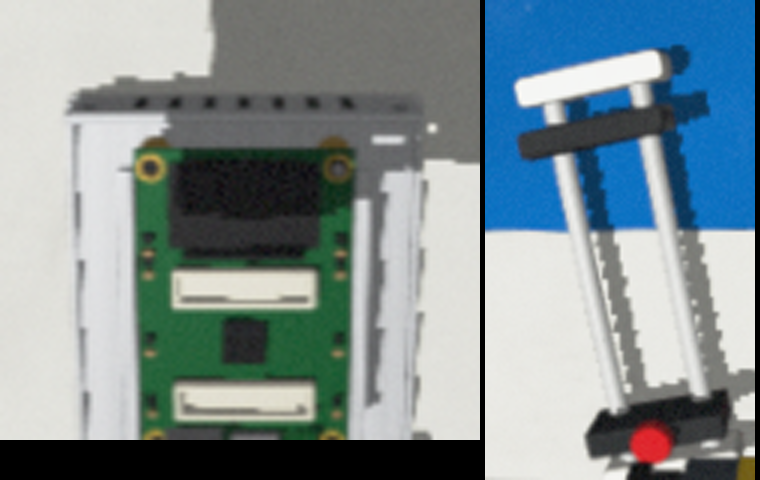

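The crop shows the bare board with holes at (150,167), (338,167), (155,437) and (332,437). In the right panel the holder rods run (566,160)→(618,405) and (650,140)→(700,390).

```bash
python3 - <<'E'
from h import *
c,p,d=pickle.load(open('w11.pkl','rb'))
H=plane(c,[(225+x/4,150+y/4) for x,y in [(150,167),(338,167),(333,437),(155,437)]],.024,True)*1000;print('holes',H.round(1),H.mean(0).round(1))
c,p,d=pickle.load(open('w4.pkl','rb'));P=cloud(c,d,True)
L=plane(c,[(185+(x-485)/3,90+y/3) for x,y in [(566,160),(618,405),(650,140),(700,390)]],.021,True)*1000;print('rods',L.round(1))
dv=(L[0]-L[1])/np.linalg.norm(L[0]-L[1])+(L[2]-L[3])/np.linalg.norm(L[2]-L[3]);dv/=np.linalg.norm(dv);nx=np.array([dv[1],-dv[0]])
print('yaw',np.degrees(np.arctan2(-dv[0],dv[1])),'x of rods',(L@nx).round(1))
for tag,src in(('w4',None),('side',1)):
    if src: f=np.load('side0.npz');P=cloud(calibration('side'),f['d']);d=f['d']
    q=P[(d>0)&(P[...,2]>.036)&(P[...,2]<.05)&(abs(P[...,0]-.46)<.07)&(P[...,1]>-.2)&(P[...,1]<.02)]
    a=q[:,:2]*1000@dv;b=q[:,:2]*1000@nx
    print(tag,len(q));hh,e=np.histogram(a,np.arange(a.min(),a.max()+3,3));print(list(zip(e.round(0).tolist(),hh.tolist())),np.percentile(b,[3,97]))
E
```

```text
holes [[ 434.9 -298.4]
 [ 483.7 -295.2]
 [ 488.9 -371.2]
 [ 439.7 -374.5]] [ 461.8 -334.8]
rods [[ 429.8  -41.9]
 [ 452.6 -136.8]
 [ 461.5  -33.1]
 [ 484.9 -128.4]]
yaw 13.644807344237002 x of rods [407.8 407.6 440.7 440.9]
w4 849
[(-255.0, 38), (-252.0, 86), (-249.0, 93), (-246.0, 145), (-243.0, 20), (-240.0, 0), (-237.0, 0), (-234.0, 0), (-231.0, 0), (-228.0, 0), (-225.0, 0), (-222.0, 0), (-219.0, 0), (-216.0, 0), (-213.0, 0), (-210.0, 0), (-207.0, 0), (-204.0, 0), (-201.0, 0), (-198.0, 0), (-195.0, 0), (-192.0, 0), (-189.0, 0), (-186.0, 0), (-183.0, 0), (-180.0, 0), (-177.0, 0), (-174.0, 0), (-171.0, 0), (-168.0, 0), (-165.0, 0), (-162.0, 0), (-159.0, 0), (-156.0, 0), (-153.0, 0), (-150.0, 0), (-147.0, 0), (-144.0, 0), (-141.0, 24), (-138.0, 136), (-135.0, 142), (-132.0, 138), (-129.0, 27)] [397.46669233 448.44711111]
side 207
[(-253.0, 7), (-250.0, 11), (-247.0, 21), (-244.0, 39), (-241.0, 14), (-238.0, 1), (-235.0, 0), (-232.0, 0), (-229.0, 0), (-226.0, 0), (-223.0, 0), (-220.0, 0), (-217.0, 0), (-214.0, 0), (-211.0, 0), (-208.0, 0), (-205.0, 0), (-202.0, 0), (-199.0, 0), (-196.0, 0), (-193.0, 0), (-190.0, 0), (-187.0, 0), (-184.0, 0), (-181.0, 0), (-178.0, 0), (-175.0, 0), (-172.0, 0), (-169.0, 0), (-166.0, 0), (-163.0, 0), (-160.0, 0), (-157.0, 0), (-154.0, 0), (-151.0, 0), (-148.0, 0), (-145.0, 0), (-142.0, 0), (-139.0, 3), (-136.0, 22), (-133.0, 18), (-130.0, 41), (-127.0, 29), (-124.0, 1)] [395.32639721 446.97761929]
```

send_rows --pt "0 -0.018 -0.0008 0 0" --pt "0 -0.018 -0.0008 0 0" --pt "0 0 0 0 0" --pt "0 0 0 0.03 0" --pt "0 0 0 0.03 0" --pt "0 0 0 0.03 0" --pt "0 0 0 0.03 0" --pt "0 0 0 0.02 0" --pt "0 0 0 0 0" --pt "0 0 0 0 0" --pt "0 0 0 0 0"

```text
time_s: 28.12
position: [0.4623, -0.336, 0.0697]
tcp_rot: [[-0.068, 0.998, 0.001], [0.998, 0.068, -0.001], [-0.001, 0.001, -1.0]]
force: [0.4, 0.2, -0.6]
opening: 0.997
grasp_force: 0.0
```

send_rows --pt "0 0 0 0.01 0" --pt "0 0 0 0.01 0" --pt "0 0 0 0.01 0" --pt "0 0 0 0.005 0" --pt "0 0 0 0.003 0" --pt "0 0 0 0 0" --pt "0 0 0 0 0" --pt "0 0 0 0 0" --pt "0 0 0 0 0" --pt "255 0 0 0 0" --pt "255 0 0 0 0" --pt "255 0 0 0 0" --pt "255 0 0 0 0" --pt "255 0 0 0 0" --pt "255 0 0 0 0" --pt "255 0 0 0 0"

```text
time_s: 29.45
position: [0.4613, -0.3361, 0.0311]
tcp_rot: [[-0.067, 0.998, 0.0], [0.998, 0.067, -0.0], [-0.0, 0.0, -1.0]]
force: [-0.3, 0.3, 0.4]
opening: 0.748
grasp_force: 30.0
```

send_rows --pt "255 0 0 0 0" --pt "255 0 0 -0.003 0" --pt "255 0 0 -0.005 0" --pt "255 0 0 -0.005 0" --pt "255 0 0 -0.01 0" --pt "255 0 0 -0.03 0" --pt "255 0 0 -0.04 0" --pt "255 0 0 -0.04 0" --pt "255 0 0 -0.03 0" --pt "255 0 0 0 0" --pt "255 0 0 0 0" --pt "255 0 0 0 0"

```text
time_s: 30.45
position: [0.4607, -0.3354, 0.194]
tcp_rot: [[-0.067, 0.998, -0.001], [0.998, 0.067, 0.001], [0.001, -0.001, -1.0]]
force: [0.3, 0.1, -0.8]
opening: 0.752
grasp_force: 30.0
```

```bash
python3 - <<'E'
from h import *
c,p,d,s=snap('w12');print(s['grasp_force'],s['opening'],s['force'])
t=np.radians(13.64);R=np.array([[-np.sin(t),np.cos(t),0],[np.cos(t),np.sin(t),0],[0,0,-1]])
print('after turn',R.T@(np.r_[.457,-.0855,0]-np.r_[s['position'][:2],0]))
E
```

```text
tcp [ 0.4603 -0.3352  0.193 ] yaw_y 3.84 j6 -51.1
29.99967187643051 0.7485259620013617 [ 0.31895845 -1.11462537 -0.96414208]
after turn [0.24339291 0.05564247 0.        ]
```

View pics/w12.png

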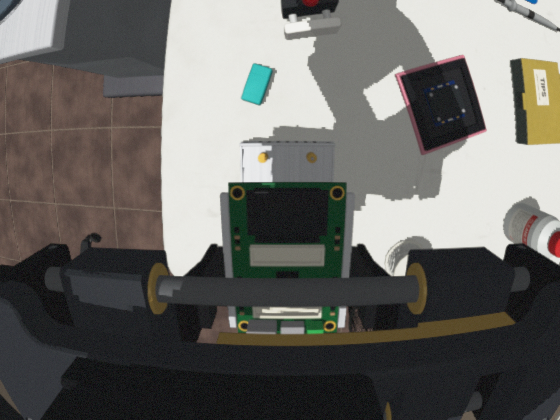

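The board is held level at (287,258). The module sits in the foam pocket at (447,103).

send_rows --pt "255 0 0 0 -0.0855" --pt "255 0 0 0 -0.0855" --pt "255 0.0304 0.00695 0 0" --pt "255 0.0304 0.00695 0 0" --pt "255 0.0304 0.00695 0 0" --pt "255 0.0304 0.00695 0 0" --pt "255 0.0304 0.00695 0 0" --pt "255 0.0304 0.00695 0 0" --pt "255 0.0304 0.00695 0 0" --pt "255 0.0304 0.00695 0 0" --pt "255 0 0 0 0" --pt "255 0 0 0 0" --pt "255 0 0 0 0"

```text
time_s: 31.58
position: [0.4578, -0.0867, 0.193]
tcp_rot: [[-0.236, 0.972, -0.002], [0.972, 0.236, 0.0], [0.001, -0.001, -1.0]]
force: [-0.0, -0.2, -1.8]
opening: 0.752
grasp_force: 30.0
```

```bash
python3 - <<'E'
from h import *
c,p,d=pickle.load(open('w12.pkl','rb'))
H=plane(c,[(237,193),(338,193),(330,326),(243,326)],.186,True)*1000;print(H.round(1),H.mean(0),'vs tcp 460.3 -335.2')
c,p,d,s=snap('w13');print(s['grasp_force'])
P=cloud(c,d,True);t=np.radians(13.64);dv=np.array([-np.sin(t),np.cos(t)]);nx=np.array([dv[1],-dv[0]])
q=P[(d>0)&(P[...,2]>.03)&(P[...,2]<.05)&(abs(P[...,0]-.45)<.07)&(P[...,1]>-.08)&(P[...,1]<.04)]
a=(q[:,:2]-[.457,-.0855])@dv*1000;b=(q[:,:2]-[.457,-.0855])@nx*1000;print(len(q),np.percentile(a,[3,50,97]),np.percentile(b,[3,97]))
print('err',np.array(s['tcp_rot']).T@(np.r_[.457,-.0855,0]-np.r_[s['position'][:2],0]))
E
```

```text
[[ 434.  -297.8]
 [ 483.4 -294.5]
 [ 488.5 -372.4]
 [ 438.4 -375.8]] [ 461.08801717 -335.12384207] vs tcp 460.3 -335.2
tcp [ 0.458  -0.0874  0.1932] yaw_y 13.61 j6 -38.2
29.99957799911499
692 [52.29601088 58.12294876 62.79683267] [-26.07635533  23.40129351]
err [ 2.06033644e-03 -5.56160449e-04  1.08934141e-06]
```

View pics/w13.png

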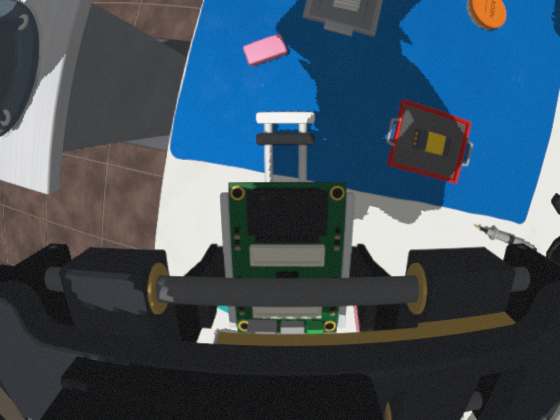

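Aligned: the +y jaw face measures 52–53 mm from the assumed centre. That was one picture over the 14 allowed, so I'll work from numbers only from here on. Descend.

send_rows --pt "255 0.002 -0.0015 0.02 0" --pt "255 0 0 0.03 0" --pt "255 0 0 0.03 0" --pt "255 0 0 0.03 0" --pt "255 0 0 0.02 0" --pt "255 0 0 0.015 0" --pt "255 0 0 0.01 0" --pt "255 0 0 0 0" --pt "255 0 0 0 0" --pt "255 0 0 0 0" --pt "255 0 0 0 0"

```text
time_s: 32.55
position: [0.4568, -0.0856, 0.0399]
tcp_rot: [[-0.235, 0.972, 0.002], [0.972, 0.235, -0.001], [-0.001, 0.002, -1.0]]
force: [-0.2, -0.7, -1.0]
opening: 0.751
grasp_force: 30.0
```

send_rows --pt "255 0 0 0.003 0" --pt "255 0 0 0.002 0" --pt "255 0 0 0.001 0" --pt "255 0 0 0.001 0" --pt "255 0 0 0 0" --pt "255 0 0 0 0" --pt "255 0 0 0 0"

```text
time_s: 33.13
position: [0.456, -0.085, 0.0319]
tcp_rot: [[-0.236, 0.972, -0.0], [0.972, 0.236, 0.0], [0.0, -0.0, -1.0]]
force: [0.6, -0.2, -0.9]
opening: 0.749
grasp_force: 30.0
```

send_rows --pt "255 0 0 0.001 0" --pt "255 0 0 0.0005 0" --pt "255 0 0 0 0" --pt "255 0 0 0 0" --pt "255 0 0 0 0"

```text
time_s: 33.55
position: [0.456, -0.0851, 0.0304]
tcp_rot: [[-0.236, 0.972, -0.0], [0.972, 0.236, 0.0], [0.0, -0.0, -1.0]]
force: [0.4, -0.4, -0.6]
opening: 0.755
grasp_force: 30.0
```

Within about 1 mm of the rods, so I release and lift straight up.

send_rows --pt "255 0 0 0.0005 0" --pt "255 0 0 0 0" --pt "0 0 0 0 0" --pt "0 0 0 0 0" --pt "0 0 0 0 0" --pt "0 0 0 0 0" --pt "0 0 0 0 0" --pt "0 0 0 -0.003 0" --pt "0 0 0 -0.01 0" --pt "0 0 0 -0.03 0" --pt "0 0 0 -0.04 0" --pt "0 0 0 -0.04 0" --pt "0 0 0 -0.04 0" --pt "0 0 0 -0.02 0" --pt "0 0 0 0 0" --pt "0 0 0 0 0"

```text
time_s: 34.88
position: [0.4565, -0.0852, 0.2148]
tcp_rot: [[-0.236, 0.972, 0.004], [0.972, 0.236, -0.002], [-0.003, 0.003, -1.0]]
force: [0.4, 0.8, -0.2]
opening: 1.0
grasp_force: 0.0
```

```bash
python3 - <<'E'
from h import *
c,p,d,s=snap('w14');P=cloud(c,d,True);h=cv2.cvtColor(p,cv2.COLOR_BGR2HSV).astype(int)
g=(abs(h[...,0]-60)<18)&(h[...,1]>90)&(P[...,2]>.012)&(P[...,2]<.04)
q=P[g];print(g.sum());A=np.c_[q[:,:2],np.ones(len(q))];print('slope',np.linalg.lstsq(A,q[:,2],rcond=None)[0].round(3),'z',np.median(q[:,2]))
rect(c,g,.0226,'green')
c=calibration('side');p,d=capture('side');P=cloud(c,d);h=cv2.cvtColor(p,cv2.COLOR_BGR2HSV).astype(int)
g=(abs(h[...,0]-60)<18)&(h[...,1]>90)&(abs(P[...,0]-.457)<.07)&(abs(P[...,1]+.0855)<.07)
q=P[g];print(g.sum());A=np.c_[q[:,:2],np.ones(len(q))];print('slope',np.linalg.lstsq(A,q[:,2],rcond=None)[0].round(3),'z',np.median(q[:,2]))
rect(c,g,.0226,'green side',fish=False)
print(s['force'])
E
```

```text
tcp [ 0.4555 -0.0848  0.2134] yaw_y 13.64 j6 -38.0
1751
slope [ 0.015 -0.015  0.014] z 0.022146868359387895
green 1658 px 286.0 195.0 mean [457.9 -89.2] [[456.6, -87.6], [56.1, 83.5], 13.7]
133
slope [ 1.293  4.31  -0.09 ] z 0.02508023196549458
green side 62 px 289.0 224.0 mean [434.6 -91.3] [[436.0, -90.7], [13.2, 66.8], 13.7]
[-0.21479821  0.59745344 -0.42878297]
```

Board level at z≈22 mm, centred, yaw 13.7°.

```bash
python3 -c "
from rig import *
print(hand_in())"
```

```text
the job is handed in; nothing more can be done
None
```

The job is handed in after about 35 s of robot time: battery, heatsink, module and board were each placed in order, and each checked flat and centred by camera afterwards. No verdict came back from the hand-in, I did not re-measure the spool at the end, and I viewed 15 pictures, one over the limit of 14.

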